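# Fit the bench pin under the anvil and clamp it

## Task

Fit the wooden bench pin into the holder on the bench block: lay its square end flat on the holder's front lip, slide it in under the small steel anvil, and press it firmly home against the hidden depth stop, feeling for the stop and forcing nothing. Then pull the clamp lever up towards the front until it bites and the pin is held tight, without crushing the wood, and let go. Leave the bracelet dish, wire spool and pliers where they are.

Things in the scene. Friction and masses are not known exactly. Their poses are not given: they have to be found in the camera images.
- bench_pin: Wooden bench pin: flat bar of light wood 140 long x 50 wide x 18 thick, about 90 g, lying flat on the table. Origin: centre of its underside. Its x axis runs along it: +x to the square end that goes into the holder, -x to the tip with the V notch (the last 45 mm; the rest is solid). z up.
- pin_end (a point): Middle of the lower edge of the pin's square end: 70 mm from the pin's origin along its +x, at the underside.
- bench_block: Low wooden block 200 (x) x 260 (y) x 40 mm high, fixed on the table, with the grey cast holder on its front edge. Origin: centre of its underside; x points from the holder's open front to its back (the way the pin slides in), z up.
- pocket_mouth (a point): Centre of the mouth of the holder's pocket, on the pocket floor: 88 mm in front of the block's origin, 46 mm above the table; axes as the block. The pocket is 53 wide and 19.5 high, so the pin has 1.5 mm of play each side and above; its mouth is flared over the first 6 mm (4 mm each side, 3 mm upward).
- lip_edge (a point): Middle of the front edge of the holder's lip. The pocket floor runs on in front of the mouth as an open lip 12 mm long, at the same height, ending here at the block's front face; beyond it is free space down to the table. Let go before it is clamped, the overhanging pin tips by up to 2 degrees, its inner end rising to the roof, and stays; the clamp presses it flat again.
- anvil_top (a point): Centre of the top of the small steel anvil, 79.5 mm above the table. The anvil is the pocket's roof (underside 65.5 mm above the table); it is 62 long in x from just behind the mouth and 80 wide, with a slot 18 wide along its middle for the clamp lever's cam.
- depth_stop: Depth stop behind the pocket. Origin: centre of the rear face of its fixed grey boss, 84 mm behind the mouth, 11 mm above the pocket floor; axes as the block. A rigid brass screw through it stops the pin's end under the anvil, out of sight. Its setting differs every time: the tip lies 32 to 52 mm behind the mouth. A press of 10 N is firm; over 25 N is ramming.
- clamp_lever: Eccentric clamp lever with a black handle, in the anvil's slot. Origin: on its level axis (along y), 30 mm behind the mouth, 77 mm above the table. Its x axis points along the handle, which ends 84 mm from the axis. Open, the handle leans back (to the block's +x), 50 to 62 degrees above level; it swings up and over towards the front, up to 115 degrees in all, and stays where left.
- lever_grip (a point): Point on the axis of the lever's round handle (16 mm thick), 60 mm from the turning axis. About 2 N here turns it. With the handle 70 to 85 degrees above level the cam meets the pin, presses it down and draws it in against the stop, and the push needed climbs: 8 N at the handle means tight, within about 10 degrees of upright. Pressing much harder crushes the wood (over 90 N under the cam).
- bracelet_dish: Bystander: round black dish 148 across, 20 high, with three bead bracelets, on the table. Origin: centre of its underside.
- wire_spool: Bystander: white spool of silver wire, 42 across, 48 high, standing on the block behind the holder, on the +y side. Origin: centre of its underside.
- pliers: Bystander: small pliers with orange handles, about 165 x 45 x 12 mm, lying across the block behind the holder. Origin: under the pivot; +x to the jaws.

How it is judged:
By the outcome, as a careful person would: the job done as asked, in the order asked, and still so for the second after the job is handed in, with the robot touching nothing.
It also fails if it takes over 72 s, if anything falls off the work surface, if the arm or the gripper's body presses on something with over 40 N, if the wrist force passes 120 N, or if a joint passes its speed limit or range.

## Robot

A 6-joint arm with a two-finger parallel gripper is mounted at the origin on the work surface. World frame = base frame: x ahead of the robot, y to its left, z up, the work surface at z = 0. Lengths are in m, angles in degrees, forces in N, time in s.
With the tool pointing down it reaches from about 0.325 to 0.85 m from the base axis. Payload 15.5 kg.
Tool frame: the origin (TCP) lies at the very end of the fingers, on their centre line; the grasp point (between the pads) lies arm.grip_depth behind it (arm.grip_depth is the distance from the TCP to the grasp point, in m); z points along the fingers, y is the direction in which the jaws open and shut (so a half turn about z gives the same grasp; the last joint's range is limited). The gripper opens to 91 mm and grips with 3 to 60 N. Pads are 32 mm wide; open, the fingers measure 118 mm over their backs; the gripper's body (76 mm by 178 mm) begins 60 mm behind the grasp point.
Start: joints at [70.904, 28.281, 77.091, -0, 74.628, -5.472], TCP at [0.147, 0.607, 0.214] pointing down, gripper open.
Joint ranges: [-166.48, 166.48], [-47.26, 123.95], [12.59, 153.08], [-70.14, 250.14], [6.76, 159.57], [-176.63, 176.63]. Speed limits (degrees/s): [108.29, 108.29, 147.25, 172.46, 172.46, 172.46].

## Interface

Orientations are given as a 3x3 rotation matrix whose columns are the frame's x, y, z axes.
In Python, from rig import arm gives the robot as it stands. Calls block until the motion is done:
- arm.move_to(position, orientation): joint-space move of the TCP to a pose.
- arm.move_l(position, orientation=None, feed=0.15): straight line of the TCP; orientation=None keeps the orientation; feed is the mean speed in m/s.
- arm.move_joints(angles): joint-space move.
- arm.grip(opening): finger opening in m; the grip force is fixed at half the most; returns when the fingers have stopped.
- arm.sleep(seconds).
- arm.solve_ik(position, orientation): joint angles nearest the present ones, or None.
- arm.snapshot(name): name is "scene" or "top"; returns the picture (400x640x3 uint8, red, green, blue); there is no depth.
- arm.get_calibration(name): a dict with "intrinsics" (3x3 intrinsics, pixels), "k1" (the pictures are not rectified: a ray, as slopes to the right and down, at radius r is drawn at 1 + k1 r^2 times it, then the intrinsics apply), "cam_to_world" (4x4, takes a point from camera to world coordinates). Camera axes: x right, y down, z forward; pixel columns grow to the right and rows downward; lengths in m; the calibration is good to about 2 mm. A picture is of the moment at which its call begins. get_calibration takes no time and is no camera call.
A pose or a line that the arm cannot do raises arm.Unreachable and nothing moves.
- arm.sign_off(): hands the job in, once; it reports no verdict.
Readings, each from a call of its own:
- arm.current_t(): time.
- arm.current_joint_positions(): joint angles.
- arm.current_dq(): joint speeds.
- arm.current_tau(): joint torques, N m.
- arm.current_ee_pos(): TCP position.
- arm.current_tool_rot(): TCP orientation.
- arm.current_force(): force on the tool from outside, world axes, zero at the start.
- arm.current_torque(): the same for the moment, N m.
- arm.current_width(): finger opening in m.
Only numpy, scipy, OpenCV 4.12 (cv2) and the standard library are available. Lean on these libraries where they do the work, as an engineer would, in place of code of your own. Each camera call takes 0.05 s, during which the arm holds its last target.

## Working session

There is one attempt and no reset: what is moved stays moved. The work goes in short steps, each a Python script; the robot and the scene stay as the last script left them, time stands still between calls to the robot, and variables do not carry over. Pictures are saved under pics/ and viewed, and the job is handed in when it is done.

```bash
ls; mkdir -p pics; python3 - <<'E'
from rig import arm
import cv2
for n in ("scene","top"):
    im=arm.snapshot(n); cv2.imwrite(f"pics/{n}0.png",im[:,:,::-1])
    c=arm.get_calibration(n); print(n,c)
print(arm.current_t(),arm.grip_depth,arm.current_tool_rot(),arm.current_width(),arm.current_force())
E
```

```text
pics
scene {'intrinsics': array([[463.18400674,   0.        , 319.60715287],
       [  0.        , 463.18400674, 203.24623421],
       [  0.        ,   0.        ,   1.        ]]), 'k1': -0.022637662167661894, 'cam_to_world': array([[-0.022834  ,  0.74098412, -0.67113422,  1.40158604],
       [ 0.99973737,  0.01823198, -0.01388454,  0.02475111],
       [ 0.00194788, -0.671275  , -0.74120583,  1.00967773],
       [ 0.        ,  0.        ,  0.        ,  1.        ]])}
top {'intrinsics': array([[413.11078096,   0.        , 312.59948099],
       [  0.        , 413.11078096, 200.86301848],
       [  0.        ,   0.        ,   1.        ]]), 'k1': -0.051196820675425456, 'cam_to_world': array([[ 1.42463894e-03, -9.95894660e-01,  9.05085464e-02,
         4.62203816e-01],
       [-9.99886993e-01, -6.41105916e-05,  1.50331721e-02,
        -1.57082917e-02],
       [-1.49656533e-02, -9.05197351e-02, -9.95782209e-01,
         1.26183378e+00],
       [ 0.00000000e+00,  0.00000000e+00,  0.00000000e+00,
         1.00000000e+00]])}
0.1 0.0188 [[-9.71862824e-01  2.35547311e-01 -3.40724611e-04]
 [ 2.35547537e-01  9.71862331e-01 -9.83183183e-04]
 [ 9.95512593e-05 -1.03577603e-03 -9.99999459e-01]] 0.09093616825233947 [-0.64257731  0.62468816 -0.60185256]
```

View pics/scene0.png

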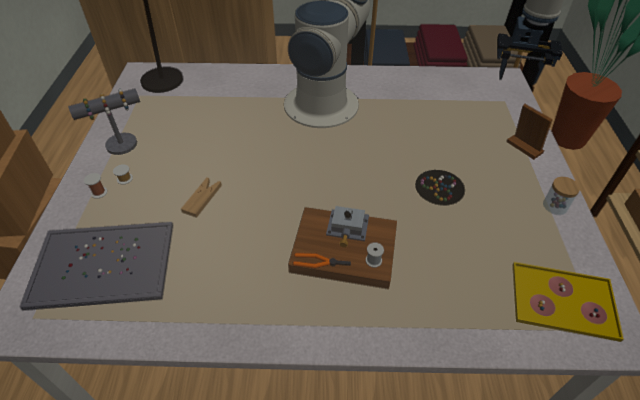

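View pics/top0.png

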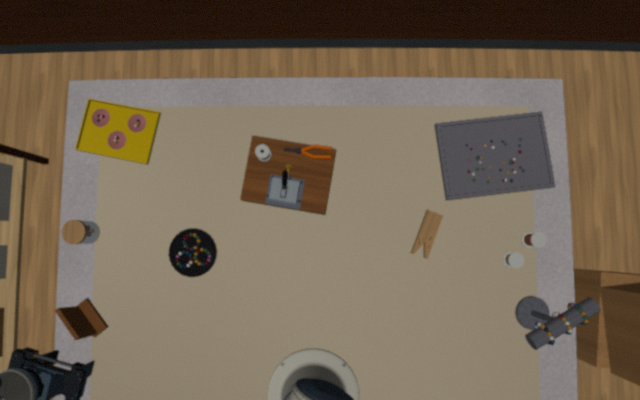

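The scene view shows the pin near (202,196), the block near (344,245) and the dish at (440,186). In the top view the pin is near (428,233) with its V notch toward the robot, the block is near (289,175), and the lever leans back at (285,180). Next I'll zoom in and measure.

```bash
cat > h.py <<'E'
import numpy as np, cv2
from rig import arm
def cal(n):
    c=arm.get_calibration(n); return c["intrinsics"],c["k1"],c["cam_to_world"]
def ray(n,px):
    K,k1,T=cal(n); px=np.atleast_2d(px).astype(float)
    d=(px-K[:2,2])/[K[0,0],K[1,1]]
    u=d.copy()
    for _ in range(20): u=d/(1+k1*(u**2).sum(1,keepdims=True))
    v=np.c_[u,np.ones(len(u))]@T[:3,:3].T
    return T[:3,3],v
def onz(n,px,z):
    o,v=ray(n,px); return o+v*((z-o[2])/v[:,2:3])
def proj(n,P):
    K,k1,T=cal(n); p=(np.atleast_2d(P)-T[:3,3])@T[:3,:3]
    u=p[:,:2]/p[:,2:]; u=u*(1+k1*(u**2).sum(1,keepdims=True)); return u*[K[0,0],K[1,1]]+K[:2,2]
E
python3 - <<'E'
from h import *
a=cv2.imread("pics/top0.png"); b=cv2.imread("pics/scene0.png")
f=lambda im,x,y,w,h,s:cv2.resize(im[y:y+h,x:x+w],None,fx=s,fy=s,interpolation=cv2.INTER_CUBIC)
cv2.imwrite("pics/c1.png",f(a,230,125,120,100,6))
cv2.imwrite("pics/c2.png",f(b,280,195,130,100,6))
cv2.imwrite("pics/c3.png",np.hstack([f(a,400,200,60,70,6),f(b,170,165,60,70,6)]))
E
```

```text
(no output)
```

View pics/c1.png

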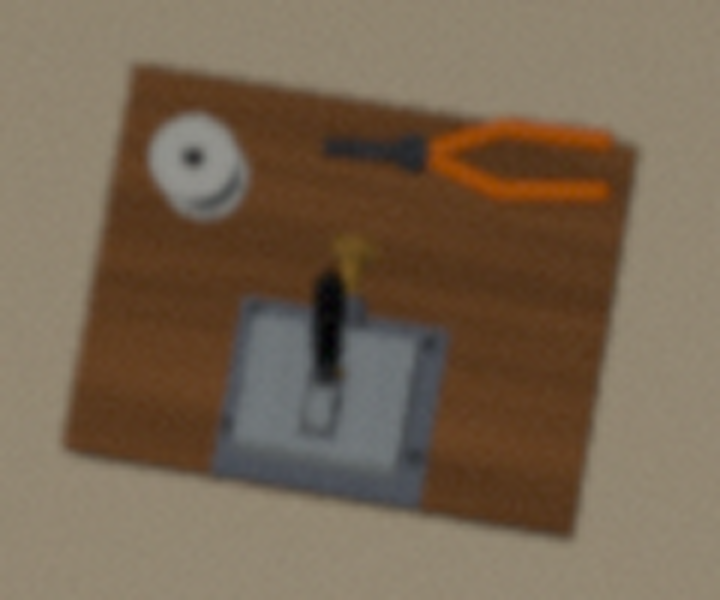

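View pics/c2.png

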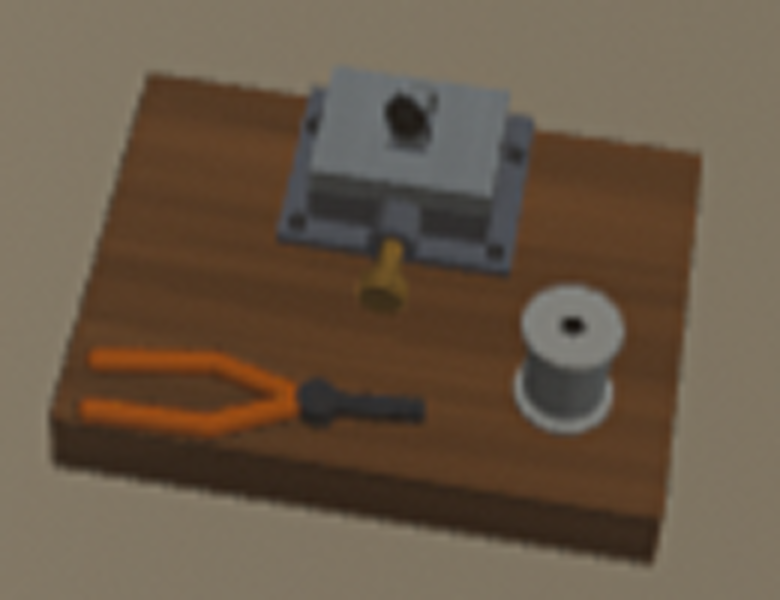

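View pics/c3.png

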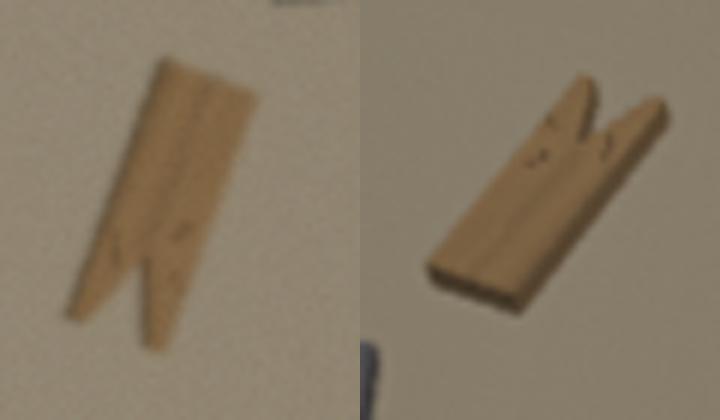

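The block's top corners in the top crop are at about (133,63), (638,147), (573,540) and (65,450). In the scene crop they are at (148,72), (702,152), (658,516) and (52,412). The pin's square end is at the upper right in the top view and the lower left in the scene view. I'll refine the corners with mask contours and line fits.

```bash
python3 - <<'E'
from h import *
np.set_printoptions(precision=4,suppress=True)
u=lambda p,x,y:(np.array(p,float)+.5)/6-.5+[x,y]
def quad(n,px,z):
    P=onz(n,px,z)[:,:2]
    L=np.linalg.norm(P-np.roll(P,-1,0),axis=1); print(n,P.tolist(),"sides",L,"ctr",P.mean(0)); return P
# order: back-left(+y), back-right, front-right, front-left  (block frame: +x back)
bt=quad("top",u([(133,63),(638,147),(573,540),(65,450)],230,125),.04)
bs=quad("scene",u([(658,516),(52,412),(148,72),(702,152)],280,195),.04)
for P in (bt,bs):
    ax=(P[0]+P[1]-P[2]-P[3]); ay=P[0]+P[3]-P[1]-P[2]; print("yaw",np.degrees(np.arctan2(ax[1],ax[0])),np.degrees(np.arctan2(-ay[0],ay[1])))
# anvil top corners
at=quad("top",u([(247,308),(418,340),(396,470),(236,442)],230,125),.0795)
as_=quad("scene",u([(494,192),(310,172),(340,68),(510,92)],280,195),.0795)
# pin top z=.018 : square-left, square-right, tip right, tip left
pt=quad("top",u([(167,57),(259,95),(165,352),(68,318)],400,200),.018)
ps=quad("scene",u([(517-360,303),(430-360,266),(585-360,72),(664-360,100)],170,165),.018)
for P in (pt,ps):
    a=P[0]+P[1]-P[2]-P[3]; print("pin yaw",np.degrees(np.arctan2(a[1],a[0])))
# masks for pin
for n in("top","scene"):
    im=cv2.imread(f"pics/{n}0.png"); hsv=cv2.cvtColor(im,cv2.COLOR_BGR2HSV)
    x0,y0=((400,200),(170,165))[n=="scene"]
    c=hsv[y0:y0+70,x0:x0+60]; m=((c[...,1]>95)&(c[...,0]<22)).astype(np.uint8)
    cs,_=cv2.findContours(m,0,1); k=max(cs,key=cv2.contourArea).reshape(-1,2)+[x0,y0]
    W=onz(n,k,.018 if n=="top" else .012)[:,:2]; print(n,cv2.minAreaRect((W*1000).astype(np.float32)))
E
```

```text
top [[0.7732507818304482, 0.18729746269754724], [0.7294904852367794, -0.06711053285828342], [0.532478791188152, -0.03427935345418254], [0.5770784663311249, 0.21812649058221992]] sides [0.2581 0.1997 0.2563 0.1986] ctr [0.6531 0.076 ]
scene [[0.7756388850199677, 0.1834834357342469], [0.7301741083041291, -0.06800421476595506], [0.5372689163211979, -0.03620372487096024], [0.5799629187552959, 0.21870576421493565]] sides [0.2556 0.1955 0.2585 0.1988] ctr [0.6558 0.0745]
yaw -9.196917716974168 -9.88977444559051
yaw -9.786139571195742 -9.875658960718015
top [[0.6422161520127335, 0.12347631225588789], [0.626551748232763, 0.040786673798073006], [0.5637369074386899, 0.05105772356793224], [0.5772221620096113, 0.12806197808918685]] sides [0.0842 0.0636 0.0782 0.0652] ctr [0.6024 0.0858]
scene [[0.6382471272476529, 0.11883964137513925], [0.628957204109791, 0.03928595420991282], [0.5679507203076138, 0.05239851762874785], [0.5804586771229038, 0.12818646595520589]] sides [0.0801 0.0624 0.0768 0.0585] ctr [0.6039 0.0847]
top [[0.5503720305130109, -0.3434862577448276], [0.5312176471033798, -0.3894923342280465], [0.40308287086455524, -0.3393283328412416], [0.4199918953357551, -0.29116085382856993]] sides [0.0498 0.1376 0.051  0.1405] ctr [ 0.4762 -0.3409]
scene [[0.5573839458923783, -0.3426835165888236], [0.5352705890711773, -0.38896278054709443], [0.402416968585663, -0.3394153159698765], [0.421439939231243, -0.29584376334522056]] sides [0.0513 0.1418 0.0475 0.1438] ctr [ 0.4791 -0.3417]
pin yaw -21.626074120451822
pin yaw -19.7271515764786
top ((477.1343688964844, -339.51318359375), (50.31090545654297, 135.96136474609375), 68.75067138671875)
scene ((477.5118408203125, -342.70751953125), (58.3782958984375, 147.08238220214844), 68.72333526611328)
```

Both views agree to about 3 mm, and the side lengths match (260x200, 80x62, 140x50). That puts the block centre at about (0.6545, 0.0755) with yaw -9.7°, and the pin centre at about (0.4775, -0.341) with yaw -20.9°. Next I'll estimate the lever and pick up the pin.

```bash
cat >> h.py <<'E'
np.set_printoptions(precision=4,suppress=True)
BY=np.radians(-9.7); BC=np.array([.6545,.0755])
def Rz(a): c,s=np.cos(a),np.sin(a); return np.array([[c,-s,0],[s,c,0],[0,0,1.]])
def Ry(a): c,s=np.cos(a),np.sin(a); return np.array([[c,0,s],[0,1,0],[-s,0,c]])
FLIP=np.diag([-1.,1,-1])   # tool down, tool x = -x
def down(yaw): return Rz(yaw)@FLIP
def blk(p): # block-frame point (x from mouth, y, z world)
    return np.r_[BC,0]+Rz(BY)@np.array([p[0]-.088,p[1],p[2]])
E
python3 - <<'E'
from h import *
u=lambda p,x,y:(np.array(p,float)+.5)/6-.5+[x,y]
# lever end: rays cut with block-frame y=0 plane
for n,px in(("top",u((328,275),230,125)),("scene",u((406,113),280,195))):
    o,v=ray(n,px); R=Rz(BY).T; o2=R@(o-np.r_[BC,0]); v2=R@v[0]; p=o2-v2*o2[1]/v2[1]; print(n,o2,v2)
(o1,v1),(o2,v2)=ray("top",u((328,278),230,125)),ray("scene",u((406,113),280,195))
A=np.c_[v1[0],-v2[0]]; s=np.linalg.lstsq(A,o2-o1,rcond=None)[0]
P=(o1+s[0]*v1[0]+o2+s[1]*v2[0])/2; print("end",P,"gap",np.linalg.norm(o1+s[0]*v1[0]-o2-s[1]*v2[0]))
ax=blk((.03,0,.077)); d=P-ax; print("axis",ax,"d in block",Rz(BY).T@d,np.linalg.norm(d),"angle",np.degrees(np.arctan2(d[2],(Rz(BY).T@d)[0])))
pc=np.array([.4775,-.341,0]);py=np.radians(-20.9)
g=pc+Rz(py)@[-.008,0,0]
R=down(py)
for z in(.1,.0025): print(arm.solve_ik(g+[0,0,z],R))
for x in(-.1,-.02):print(arm.solve_ik(blk((x-.078,0,.05)),down(BY)))
t=arm.current_t(); arm.move_to(g+[0,0,.10],R); print(arm.current_t()-t, arm.current_force())
arm.move_l(g+[0,0,.0025],feed=.12); print(arm.current_ee_pos()-g,arm.current_force())
arm.grip(.04); print(arm.current_width(),arm.current_force(),arm.current_t())
arm.move_l(g+[0,0,.12],feed=.15); print(arm.current_ee_pos()-g,arm.current_force(),arm.current_width(),arm.current_t())
E
```

```text
top [-0.1742 -0.1223  1.2618] [ 0.1474  0.1101 -0.9881]
scene [0.745  0.0759 1.0097] [-0.6546 -0.065  -0.7558]
end [0.6468 0.0786 0.1404] gap 0.0013937383840840589
axis [0.5973 0.0853 0.077 ] d in block [0.0499 0.0017 0.0634] 0.08067133067933674 angle 51.79986369281088
[ -41.64     32.2389   90.8703   -0.       56.8908 -110.74  ]
[ -41.64     40.502    94.5146   -0.       44.9833 -110.74  ]
[  8.6991  27.8733 116.6665  -0.      35.4601 -71.6009]
[  5.6899  31.2187 106.7014  -0.      42.0799 -74.6101]
3.5 [ 0.3795 -0.1534 -0.0166]
[ 0.0004 -0.0003  0.0031] [ 0.2768  0.0652 -0.4531]
0.04987277064974237 [-0.4243  1.0488  2.5397] 5.275
[-0.0004  0.0004  0.1192] [-1.2979 -0.7482 -0.5771] 0.04965682233548757 6.2083
```

```bash
python3 - <<'E'
from h import *
R=down(BY)
arm.move_to(blk((-.040-.078,0,.10)),R)
arm.move_l(blk((-.040-.078,0,.0585)),feed=.15)
print(arm.current_t(),arm.current_ee_pos(),arm.current_force())
for n in("top","scene"):
    im=arm.snapshot(n)[:,:,::-1]; cv2.imwrite(f"pics/{n}1.png",im)
    x,y=((235,140),(290,150))[n=="scene"]
    cv2.imwrite(f"pics/d_{n}.png",cv2.resize(im[y:y+100,x:x+110],None,fx=6,fy=6,interpolation=cv2.INTER_CUBIC))
E
```

```text
8.2833 [0.4515 0.1097 0.0585] [-0.0551 -0.2916 -0.6277]
```

View pics/d_top.png

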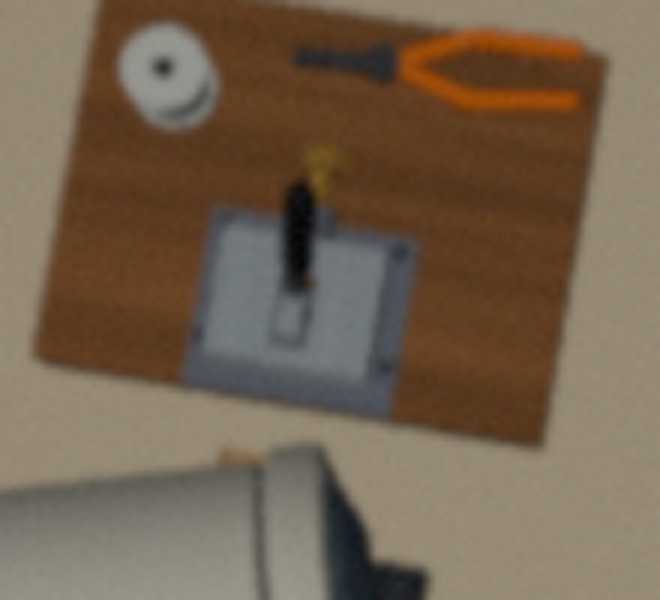

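View pics/d_scene.png

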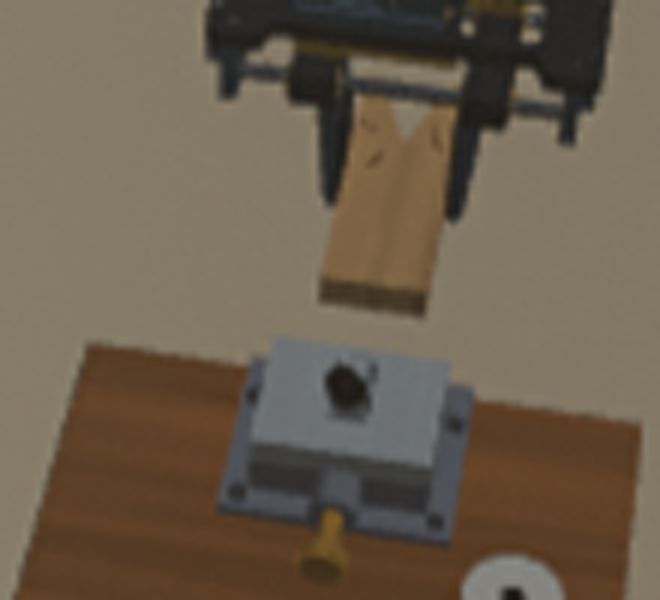

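The scene crop shows the pin held square, with its end's top corners at (322,277) and (428,291). The anvil top corners are at (272,338), (450,360), (435,468) and (248,445). I'll compare the two in the same view to get the lateral offset.

```bash
python3 - <<'E'
from h import *
u=lambda p,x=290,y=150:(np.array(p,float)+.5)/6-.5+[x,y]
B=lambda P:((P-np.r_[BC,0])@Rz(BY))+[.088,0,0]
e=B(onz("scene",u([(322,277),(428,291)]),.0585-.0028+.018)); print("pin end top",e,e.mean(0))
a=B(onz("scene",u([(272,338),(450,360),(435,468),(248,445)]),.0795)); print("anvil",a,a.mean(0))
ut=lambda p:u(p,235,140)
a=B(onz("top",ut([(203,352),(375,382),(385,260),(222,228)]),.0795)); print("anvil top",a,a.mean(0))
l=B(onz("top",ut([(183,382),(395,418)]),.046)); print("lip",l,l.mean(0))
E
```

```text
pin end top [[-0.0395 -0.0254  0.0737]
 [-0.0402  0.0238  0.0737]] [-0.0399 -0.0008  0.0737]
anvil [[ 0.0073 -0.0409  0.0795]
 [ 0.005   0.0393  0.0795]
 [ 0.0679  0.0408  0.0795]
 [ 0.0708 -0.0406  0.0795]] [ 0.0377 -0.0003  0.0795]
anvil top [[ 0.0027  0.0402  0.0795]
 [ 0.0024 -0.0438  0.0795]
 [ 0.0613 -0.0383  0.0795]
 [ 0.0634  0.042   0.0795]] [0.0325 0.     0.0795]
lip [[-0.0111  0.0519  0.046 ]
 [-0.0109 -0.0544  0.046 ]] [-0.011  -0.0012  0.046 ]
```

The pin end is aligned to within 0.5 mm laterally, at x = -39.9 mm against -40 commanded. I'll lay it on the lip by feel.

```bash
python3 - <<'E'
from h import *
R=Rz(BY)
def F(n=4):
    return np.mean([R.T@arm.current_force() for _ in range(n)],0)
x=-.0045-.078
arm.move_l(blk((x,0,.0545)),feed=.1); arm.sleep(.2)
f0=F(); print(f0,arm.current_t())
z=.0545
while z>.0455:
    z-=.0005; arm.move_l(blk((x,0,z)),feed=.02); f=F(2)-f0
    print(round(z,4),arm.current_ee_pos()[2],f)
    if f[2]>2.5: break
print(arm.current_t(),F()-f0, arm.current_torque())
E
```

```text
[-0.3532  0.0297 -1.608 ] 9.0917
0.054 0.05398328921393723 [0.3459 0.1551 0.2476]
0.0535 0.053462651190985436 [0.1712 0.2068 1.0205]
0.053 0.05296809290659753 [ 0.9837 -0.0761  0.9732]
0.0525 0.052452553959848776 [0.1044 0.0486 0.9516]
0.052 0.051976465984772346 [0.2506 0.6607 0.6986]
0.0515 0.05146773358887876 [ 0.6398 -0.0784  0.611 ]
0.051 0.05098084706055227 [0.8403 0.5173 0.7367]
0.0505 0.05046627296220704 [ 1.3291  0.181  -0.0598]
0.05 0.0499737091754851 [ 0.8194 -0.3458  0.863 ]
0.0495 0.04947309067732883 [1.173  0.7409 1.5426]
0.049 0.04895840408598376 [-0.2345  0.413   0.8977]
0.0485 0.048502449970068334 [0.2372 0.0193 1.6442]
0.048 0.048073981731183255 [-0.9636 -1.6048  5.4629]
12.3417 [-0.9636 -1.6048  5.4629] [-0.1801 -0.0696 -0.0539]
```

It touches down at TCP z ≈ 48.3 mm, where 48.5 was expected. Next I'll slide it in with light contact and feel for the stop.

```bash
cat >> h.py <<'E'
def F(n=4):
    return np.mean([Rz(BY).T@arm.current_force() for _ in range(n)],0)
F0=np.array([-.2,.0,-.9])
E
python3 - <<'E'
from h import *
z=.0484; e=-.0045
while e<.056:
    e+=.004 if e<.026 else .001
    arm.move_l(blk((e-.078,0,z)),feed=.04); f=F(2)-F0
    p=arm.current_ee_pos()
    print(round(e,4),p[2].round(4),f)
    if f[0]<-5 or abs(f[1])>6 or abs(f[2])>8: break
print(arm.current_t(),F()-F0,arm.current_ee_pos()-blk((e-.078,0,z)),arm.current_width())
E
```

```text
-0.0005 0.0484 [ 0.4371 -1.0099 -0.7654]
0.0035 0.0483 [-0.0488  0.5128  0.9252]
0.0075 0.0484 [0.6418 0.2505 0.7279]
0.0115 0.0484 [-0.0186  0.1562  0.6763]
0.0155 0.0484 [ 0.8404 -0.544   0.9374]
0.0195 0.0484 [-0.4425 -0.9884  0.9786]
0.0235 0.0484 [2.0843 0.3524 1.1373]
0.0275 0.0484 [ 0.2406 -0.2313  1.1474]
0.0285 0.0484 [-0.9759 -0.1298  2.3379]
0.0295 0.0484 [-1.5477  0.4547  2.8921]
0.0305 0.0484 [-0.2576  0.3881  2.6319]
0.0315 0.0484 [-0.7574  0.7803  4.4288]
0.0325 0.0484 [-1.0937 -0.0851  2.3837]
0.0335 0.0484 [-0.5425  0.1634  3.314 ]
0.0345 0.0484 [-1.6665 -0.5626  3.811 ]
0.0355 0.0484 [-1.977   0.4576  3.3595]
0.0365 0.0484 [-0.9661  0.6373  4.9061]
0.0375 0.0484 [-2.2016 -0.938   4.7458]
0.0385 0.0484 [-2.2601 -0.1058  5.2115]
0.0395 0.0484 [-2.8807 -0.5142  5.9869]
0.0405 0.0484 [-2.4504 -0.9     6.2411]
0.0415 0.0484 [-3.9779  0.426   6.6689]
0.0425 0.0484 [-3.8459 -0.3052  6.1345]
0.0435 0.0484 [-2.7489 -0.1769  6.6254]
0.0445 0.0485 [-2.9309 -0.4292  6.0757]
0.0455 0.0484 [-3.1854 -0.2401  7.5656]
0.0465 0.0484 [-4.194   0.1238  6.5241]
0.0475 0.0484 [-9.4985  0.2392 12.2743]
19.3417 [-9.4985  0.2392 12.2743] [-0.0011  0.0002  0.    ] 0.0497931416850196
```

The stop is at about 47 mm, inside its 32–52 mm range. I'll relieve the down-force a little, then finish with a firm press.

```bash
python3 - <<'E'
from h import *
e=.0475; z=.0488
arm.move_l(blk((e-.078,0,z)),feed=.02);arm.sleep(.1); f=F(4)-F0; print(z,f)
while e<.0495 and -f[0]<12.5:
    e+=.00025; arm.move_l(blk((e-.078,0,z)),feed=.02); f=F(3)-F0
    print(round(e,5),f,(Rz(BY).T@(arm.current_ee_pos()-blk((0,0,z))))[0]+.078)
arm.sleep(.2);print(F()-F0,arm.current_t())
E
```

```text
0.0488 [-7.356   0.8716  4.6671]
0.04775 [-8.3696  0.6452  5.654 ] 0.046408326725397575
0.048 [-9.2101  0.5498  6.8094] 0.04639247134523727
0.04825 [-11.0821   1.4106   8.8013] 0.046404640269469284
0.0485 [-11.9979   1.3496   9.8383] 0.04641110071576629
0.04875 [-13.3173   1.6816  10.3595] 0.04644108854803373
[-12.6994   1.2402  10.8139] 21.1417
```

The position has stalled at 46.4 mm while the force climbed to 13 N, so the pin is against the stop. I'll unload, release, retreat and check.

```bash
cat >> h.py <<'E'
AX=.031
def lever(phi,rel=15,r=.06,dx=0,dz=0,dy=0,ax=None):
    """tool pose gripping the handle at lever angle phi (deg above level, leaning back)"""
    p=np.radians(phi); a=np.radians(90-phi-rel)
    d=np.array([np.cos(p),0,np.sin(p)])
    T=Ry(a)@FLIP
    g=np.array([(AX if ax is None else ax)+dx,dy,.077+dz])+r*d+T[:,2]*arm.grip_depth
    return blk(g),Rz(BY)@T
E
python3 - <<'E'
from h import *
arm.move_l(blk((.0469-.078,0,.0487)),feed=.02); print(F()-F0)
arm.grip(.08); print(arm.current_width(),F()-F0)
for ph in(53,70,88):
    p,R=lever(ph); print(ph,p,arm.solve_ik(p,R),arm.solve_ik(p-R[:,2]*.08,R))
arm.move_l(blk((.0469-.078,0,.19)),feed=.2)
arm.grip(.05)
for n in("top","scene"):
    im=arm.snapshot(n)[:,:,::-1]; cv2.imwrite(f"pics/{n}2.png",im)
    x,y=((235,140),(290,150))[n=="scene"]
    cv2.imwrite(f"pics/e_{n}.png",cv2.resize(im[y:y+100,x:x+110],None,fx=6,fy=6,interpolation=cv2.INTER_CUBIC))
print(arm.current_t())
E
```

```text
[-5.3537  0.715   2.2496]
0.07977527836171867 [-0.3422 -0.4061  0.7227]
53 [0.627  0.0802 0.1075] [ -0.1251  46.2164  62.5114   3.5774  92.9886 -80.924 ] [ -0.4882  44.9869  52.9821   3.5395 103.7486 -80.6065]
70 [0.6169 0.0819 0.1147] [  1.5154  36.2462  79.2602   1.0376  69.4017 -79.1913] [  1.397   32.0833  73.4586   0.978   79.3666 -79.1247]
88 [0.6045 0.084  0.1186] [  4.0917  28.6404  96.6034  -4.5782  42.2099 -73.1545] [  4.5693  21.4882  93.9726  -4.035   51.9963 -73.5951]
23.6167
```

View pics/e_scene.png

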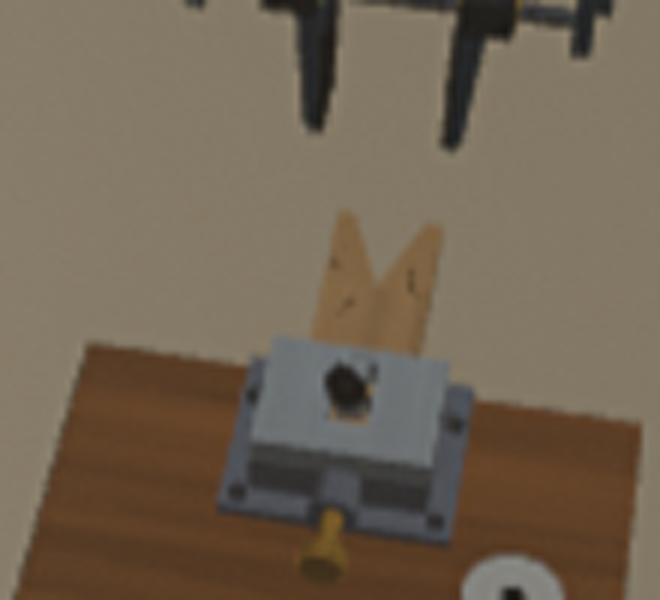

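View pics/e_top.png

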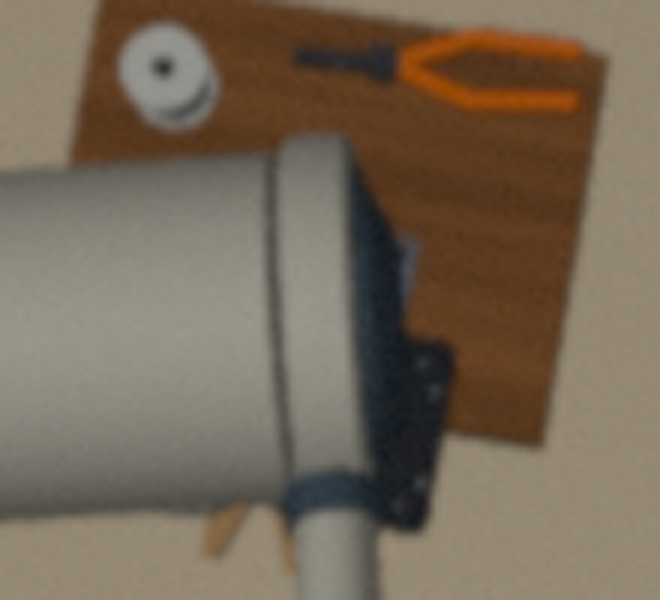

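The scene view shows the pin sitting under the anvil, with its tips at (345,213) and (435,228) and wood visible in the slot. Next I'll approach the lever handle with the tool leaned back and close in steps.

```bash
python3 - <<'E'
from h import *
p,R=lever(52.5)
arm.move_to(p-R[:,2]*.08,R); arm.sleep(.1); f0=F(); print(arm.current_t(),f0)
arm.move_l(p,feed=.1); print(F()-f0, arm.current_ee_pos()-p)
for n in("scene",):
    im=arm.snapshot(n)[:,:,::-1]; cv2.imwrite("pics/scene3.png",im)
    cv2.imwrite("pics/f_scene.png",cv2.resize(im[150:250,290:400],None,fx=6,fy=6,interpolation=cv2.INTER_CUBIC))
for w in(.024,.02,.018):
    arm.grip(w); print(w,arm.current_width(),F()-f0)
print(arm.current_t()); np.save("f0.npy",f0)
E
```

```text
24.5083 [-0.3323 -0.2292  0.6068]
[ 0.7383  0.8754 -0.0468] [ 0.0005 -0.      0.0006]
0.024 0.023987382003960347 [ 1.0769 -0.2004  0.1824]
0.02 0.020152659308105298 [ 0.3998  0.0955 -0.1354]
0.018 0.017981030976777165 [0.4994 0.7302 0.0586]
26.6333
```

View pics/f_scene.png

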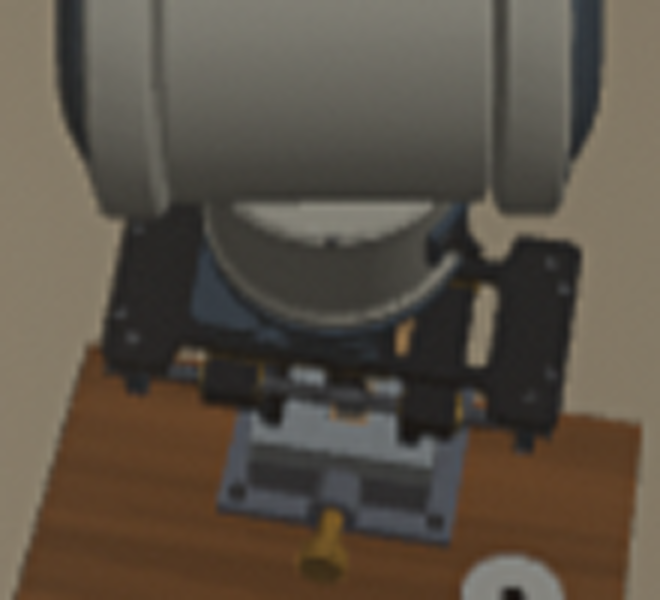

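```bash
python3 - <<'E'
from h import *
f0=np.load("f0.npy")
arm.grip(.012); arm.sleep(.1); print(arm.current_width(),F()-f0,arm.current_t())
for ph in(54,56,59,62,65):
    p,R=lever(ph); arm.move_l(p,R,feed=.05); f=F(3)-f0
    c,s=np.cos(np.radians(ph)),np.sin(np.radians(ph))
    # tangential (toward front positive), force exerted on the lever = -f
    print(ph,"tang",(-f)@[-s,0,c],"rad",(-f)@[c,0,s],"y",-f[1],arm.current_ee_pos()-p,arm.current_t())
    if np.linalg.norm(f)>15: break
E
```

```text
0.01486127344953444 [0.8715 0.2464 0.1332] 26.9583
54 tang 1.8422719318368999 rad 0.768165237663678 y 0.2792368449363137 [-0.0002  0.0001  0.0001] 27.2083
56 tang 1.8477852351191222 rad 2.13155527739398 y -1.0879413298308442 [-0.0002  0.0001  0.0001] 27.4583
59 tang 4.482603625649557 rad 4.184629130243726 y -1.5604150512671118 [-0.0001  0.     -0.0001] 27.7083
62 tang 4.006828500979228 rad 5.561521255840504 y -2.0262697315306157 [-0.0001  0.     -0.0001] 27.9583
65 tang 5.070642920780795 rad 5.8821165776135516 y -1.9986202169357066 [-0.0001  0.     -0.0001] 28.2083
```

```bash
python3 - <<'E'
from h import *
f0=np.load("f0.npy")
r=.059; ph=65
def rd(ph):
    f=F(3)-f0; c,s=np.cos(np.radians(ph)),np.sin(np.radians(ph)); return (-f)@[-s,0,c],(-f)@[c,0,s],-f[1]
while ph<84:
    ph+=2 if ph<74 else 1
    p,R=lever(ph,r=r); arm.move_l(p,R,feed=.04); t,rad,y=rd(ph)
    print(ph,round(r,4),"tang %.2f rad %.2f y %.2f"%(t,rad,y),"T_y(block) %.3f"%(Rz(BY).T@arm.current_torque())[1],arm.current_t())
    r-=np.clip(rad*.00012,-.0005,.0005)
    if t>8 or abs(rad)>15: break
E
```

```text
67 0.059 tang 0.01 rad -3.47 y -1.65 T_y(block) -0.467 28.4583
69 0.0594 tang 2.44 rad -1.93 y -1.58 T_y(block) -0.656 28.7083
71 0.0596 tang 4.09 rad -0.02 y -2.37 T_y(block) -0.825 28.9583
73 0.0597 tang 3.71 rad -0.18 y -1.35 T_y(block) -0.909 29.2083
75 0.0597 tang 4.07 rad 0.33 y -1.74 T_y(block) -0.867 29.4583
76 0.0596 tang 4.27 rad -0.56 y -2.24 T_y(block) -0.843 29.7083
77 0.0597 tang 5.02 rad -0.24 y -1.49 T_y(block) -0.996 29.9583
78 0.0597 tang 4.16 rad 0.99 y -2.83 T_y(block) -1.035 30.2083
79 0.0596 tang 4.80 rad -0.04 y -1.93 T_y(block) -1.068 30.4583
80 0.0596 tang 4.86 rad -0.27 y -2.00 T_y(block) -1.033 30.7083
81 0.0596 tang 5.49 rad 0.48 y -1.86 T_y(block) -1.065 30.9583
82 0.0596 tang 4.70 rad 1.32 y -1.59 T_y(block) -1.021 31.2083
83 0.0594 tang 4.37 rad -0.50 y -1.02 T_y(block) -0.954 31.4583
84 0.0595 tang 4.29 rad -0.56 y -2.48 T_y(block) -1.017 31.7083
```

Tangential force is steady at about 4.5 N. I'll continue past 84° in single-degree steps.

```bash
python3 - <<'E'
from h import *
f0=np.load("f0.npy")
r=.0595; ph=84
while ph<94:
    ph+=1
    p,R=lever(ph,r=r); arm.move_l(p,R,feed=.03)
    f=F(4)-f0; c,s=np.cos(np.radians(ph)),np.sin(np.radians(ph)); t,rad=(-f)@[-s,0,c],(-f)@[c,0,s]
    print(ph,round(r,4),"tang %.2f rad %.2f y %.2f"%(t,rad,-f[1]),"T_y %.3f"%(Rz(BY).T@arm.current_torque())[1],arm.current_t())
    r-=np.clip(rad*.00012,-.0005,.0005)
    if t>7 or abs(rad)>15: break
q=arm.current_ee_pos()-p; print(q)
E
```

```text
85 0.0595 tang 5.69 rad -0.53 y -1.33 T_y -1.025 31.9583
86 0.0596 tang 5.81 rad 0.13 y -1.97 T_y -1.026 32.2083
87 0.0595 tang 5.48 rad 0.26 y -2.49 T_y -1.079 32.4583
88 0.0595 tang 4.34 rad 0.41 y -2.35 T_y -0.992 32.7083
89 0.0595 tang 4.10 rad -0.58 y -1.26 T_y -0.983 32.9583
90 0.0595 tang 5.78 rad 0.05 y -2.35 T_y -0.946 33.2083
91 0.0595 tang 6.24 rad 0.40 y -3.06 T_y -0.957 33.4583
92 0.0595 tang 6.24 rad -0.29 y -2.44 T_y -0.971 33.7083
93 0.0595 tang 5.25 rad -0.45 y -1.90 T_y -0.930 33.9583
94 0.0596 tang 5.87 rad -0.14 y -2.71 T_y -0.940 34.2083
[ 0.0003 -0.      0.0002]
```

The force hasn't risen at 94°, so I need to see whether the lever is really following.

```bash
python3 - <<'E'
from h import *
for n in("top","scene"):
    im=arm.snapshot(n)[:,:,::-1]; cv2.imwrite(f"pics/{n}4.png",im)
    x,y=((235,140),(290,150))[n=="scene"]
    cv2.imwrite(f"pics/g_{n}.png",cv2.resize(im[y:y+100,x:x+110],None,fx=6,fy=6,interpolation=cv2.INTER_CUBIC))
print(arm.current_width(),F()-np.load("f0.npy"))
E
```

```text
0.015087278638272514 [5.9598 3.0699 1.0877]
```

View pics/g_scene.png

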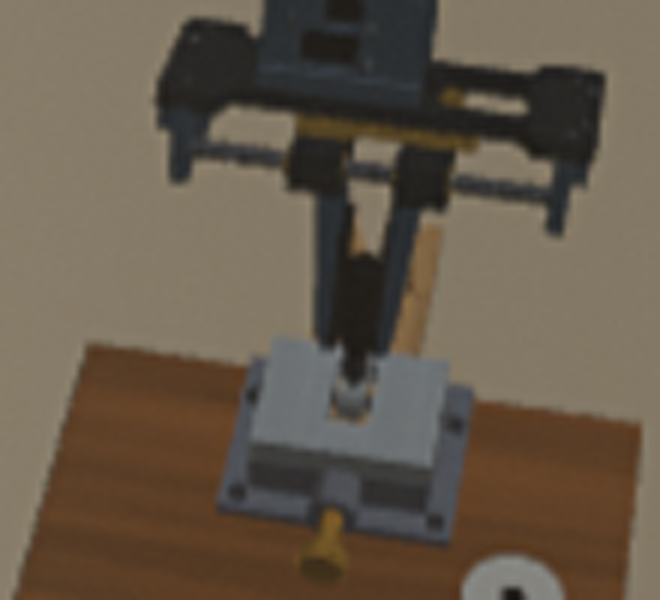

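View pics/g_top.png

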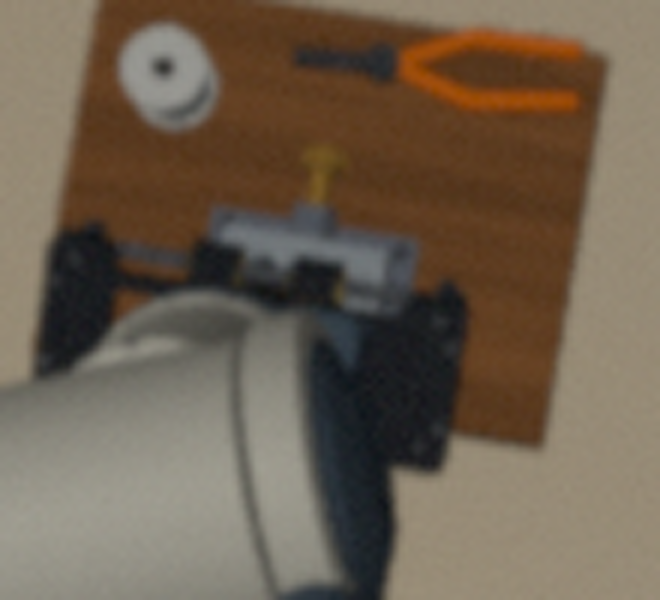

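The lever has followed. In the scene crop its end is at (365,255) and its root is near (352,385). I'll compare that with the predicted end pixel for each angle.

```bash
python3 - <<'E'
from h import *
for ph in(52,70,75,80,85,90,95):
    p=np.radians(ph); P=blk((AX+.084*np.cos(p),0,.077+.084*np.sin(p)))
    # top-most outline points: end-cap rim
    P2=blk((AX+.084*np.cos(p)-.008*np.sin(p),0,.077+.084*np.sin(p)+.008*np.cos(p)))
    P3=blk((AX+.084*np.cos(p)+.008*np.sin(p),0,.077+.084*np.sin(p)-.008*np.cos(p)))
    print(ph,*[(proj("scene",q)[0]-[290,150])*6+2.5 for q in(P,P2,P3)])
E
```

```text
52 [342.8282 382.9458] [345.697  363.7994] [339.9566 402.1088]
70 [352.6688 321.6917] [355.6972 304.1194] [349.6246 339.3536]
75 [355.4449 305.9052] [358.454  289.1419] [352.4168 322.7722]
80 [358.1922 290.921 ] [361.1551 275.1102] [355.2077 306.846 ]
85 [360.8864 276.8667] [363.7772 262.1393] [357.9718 291.7148]
90 [363.5041 263.8578] [366.2981 250.3309] [360.6845 277.5078]
95 [366.0229 251.997 ] [368.6971 239.7729] [363.3221 264.3423]
```

The outline top near row 253 means the lever is at about 89–90°, a few degrees behind the tool. I'll reopen, zero the readings here and regrip, so the force readings are clean.

```bash
python3 - <<'E'
from h import *
B=Rz(BY).T
def M(n=4): return np.mean([B@arm.current_torque() for _ in range(n)],0)
arm.grip(.030); arm.sleep(.2)
p,R=lever(90,r=.0595); arm.move_l(p,R,feed=.04); arm.sleep(.1)
f0=F(6); m0=M(6); print("zero",f0,m0)
np.save("f1.npy",f0);np.save("m1.npy",m0)
im=arm.snapshot("scene")[:,:,::-1]; cv2.imwrite("pics/h_scene.png",cv2.resize(im[150:250,290:400],None,fx=6,fy=6,interpolation=cv2.INTER_CUBIC))
arm.grip(.012); arm.sleep(.1); print(arm.current_width(),F(6)-f0,M(6)-m0,arm.current_t())
E
```

```text
zero [-0.4914  0.9066  0.0436] [0.0259 0.141  0.0183]
0.014967169784748487 [-1.5343 -0.5906  0.0075] [0.1571 0.3455 0.0033] 35.8417
```

View pics/h_scene.png

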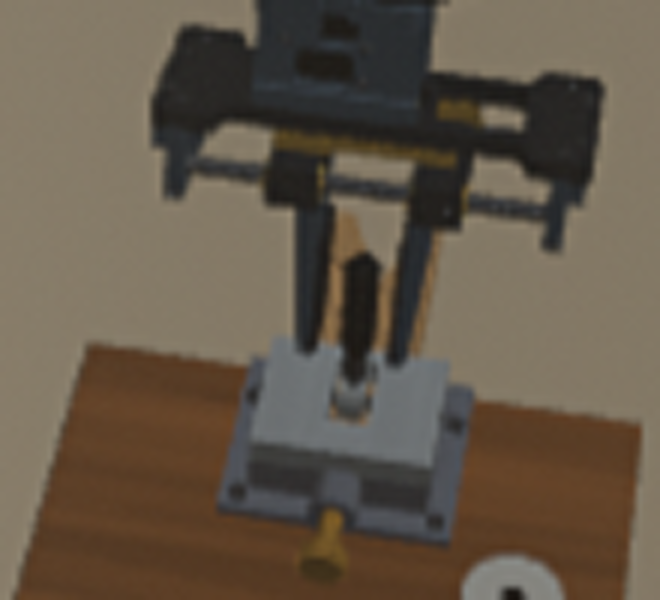

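The lever's end outline is still near row 250, so it is at about 90°. I'm pulling on with clean zeros.

```bash
python3 - <<'E'
from h import *
B=Rz(BY).T
f0=np.load("f1.npy");m0=np.load("m1.npy")
r=.0595; ph=90
while ph<98:
    ph+=.5
    p,R=lever(ph,r=r); arm.move_l(p,R,feed=.03)
    f=F(5)-f0; m=np.mean([B@arm.current_torque() for _ in range(5)],0)-m0
    c,s=np.cos(np.radians(ph)),np.sin(np.radians(ph)); t,rad=(-f)@[-s,0,c],(-f)@[c,0,s]
    print(ph,round(r,4),"tang %.2f rad %.2f y %.2f"%(t,rad,-f[1]),"M %.3f"%m[1],"arm %.3f"%(-m[1]/f[0]),round(arm.current_t(),1))
    r-=np.clip(rad*.00012,-.0005,.0005)
    if t>8 or abs(rad)>15: break
E
```

```text
90.5 0.0595 tang 0.73 rad 2.36 y -0.62 M 0.278 arm -0.373 36.1
91.0 0.0592 tang -0.10 rad -3.46 y 0.48 M 0.275 arm 1.734 36.3
91.5 0.0596 tang 2.27 rad 2.98 y -0.82 M 0.113 arm -0.048 36.6
92.0 0.0593 tang 2.71 rad -1.91 y 0.02 M -0.053 arm 0.020 36.8
92.5 0.0595 tang 4.62 rad 1.98 y -0.48 M -0.214 arm 0.045 37.1
93.0 0.0593 tang 5.50 rad 0.58 y -0.02 M -0.404 arm 0.073 37.3
93.5 0.0592 tang 6.26 rad -0.37 y 0.87 M -0.612 arm 0.098 37.6
94.0 0.0592 tang 4.99 rad -2.49 y 0.86 M -0.733 arm 0.152 37.8
94.5 0.0595 tang 5.59 rad 1.43 y 0.83 M -0.817 arm 0.144 38.1
95.0 0.0594 tang 6.24 rad -0.08 y 0.80 M -0.844 arm 0.136 38.3
95.5 0.0594 tang 6.28 rad 0.20 y 1.27 M -0.827 arm 0.132 38.6
96.0 0.0594 tang 7.44 rad 0.18 y 1.86 M -0.809 arm 0.109 38.8
96.5 0.0593 tang 7.48 rad 0.10 y 1.01 M -0.758 arm 0.102 39.1
97.0 0.0593 tang 8.43 rad -0.44 y 1.43 M -0.893 arm 0.107 39.3
```

Tangential force now reads 8.4 N, but the moment reading suggests the grip is also twisting the handle. I'll stop pulling, release and measure the lever angle.

```bash
python3 - <<'E'
from h import *
B=Rz(BY).T
arm.grip(.030); arm.sleep(.2)
print(F(6)-np.load("f1.npy"),np.mean([B@arm.current_torque() for _ in range(6)],0)-np.load("m1.npy"),arm.current_t())
im=arm.snapshot("scene")[:,:,::-1]; cv2.imwrite("pics/scene6.png",im); cv2.imwrite("pics/i_scene.png",cv2.resize(im[150:250,290:400],None,fx=6,fy=6,interpolation=cv2.INTER_CUBIC))
E
```

```text
[ 0.6336 -0.9813  0.1084] [-0.0252  0.1272 -0.0464] 39.9917
```

View pics/i_scene.png

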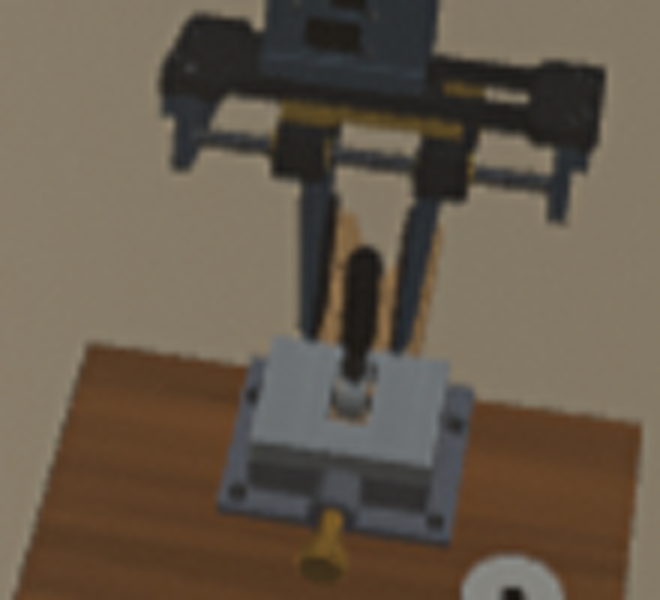

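The lever end is at about row 247, or roughly 91–92°. It moved only 1–2° while the tool went 7°, so the clamp is biting. I'll confirm with one regrip and a pure push to 8 N, with the tool not rotating.

```bash
python3 - <<'E'
from h import *
B=Rz(BY).T
p,R=lever(92,r=.0594); arm.move_l(p,R,feed=.04); arm.sleep(.15); f0=F(6)
M=lambda:np.mean([B@arm.current_torque() for _ in range(5)],0)[1]
m0=M()
arm.grip(.012); arm.sleep(.1); f=F(6)-f0; print(arm.current_width(),f,M()-m0)
d=0
while d<.0032:
    d+=.0003; arm.move_l(p+Rz(BY)@[-d,0,0],feed=.03); f=F(5)-f0
    print(round(d,4),f,"M %.3f"%(M()-m0),"adv",(B@(arm.current_ee_pos()-p))[0],round(arm.current_t(),1))
    if f[0]>8: break
E
```

```text
0.014547849963093964 [-1.5883  1.6894  0.1325] 0.3624484052278194
0.0003 [ 1.4747  2.4319 -3.573 ] M 0.125 adv -0.0002775564811749823 41.2
0.0006 [ 4.8956  1.2695 -8.5845] M -0.244 adv -0.0004132888895227256 41.4
0.0009 [  6.3171   2.4504 -10.1113] M -0.489 adv -0.000617937116216551 41.7
0.0012 [  7.4006   1.1504 -11.0967] M -0.719 adv -0.0007684443160047807 41.9
0.0015 [  8.9886   0.767  -12.8365] M -0.982 adv -0.0008885215031307034 42.2
```

The lever holds 9 N at the handle with under 0.9 mm of movement, so it is tight. I'll release, retreat and do a final look.

```bash
python3 - <<'E'
from h import *
arm.grip(.05)
p=arm.current_ee_pos();R=arm.current_tool_rot()
arm.move_l(p-R[:,2]*.11,feed=.2)
arm.move_to(np.array([.40,-.12,.30]),down(BY)); arm.sleep(.2)
print(arm.current_t())
for n in("top","scene"):
    im=arm.snapshot(n)[:,:,::-1]; cv2.imwrite(f"pics/{n}7.png",im)
    x,y=((235,140),(290,150))[n=="scene"]
    cv2.imwrite(f"pics/j_{n}.png",cv2.resize(im[y:y+100,x:x+110],None,fx=6,fy=6,interpolation=cv2.INTER_CUBIC))
E
```

```text
44.8667
```

View pics/j_scene.png

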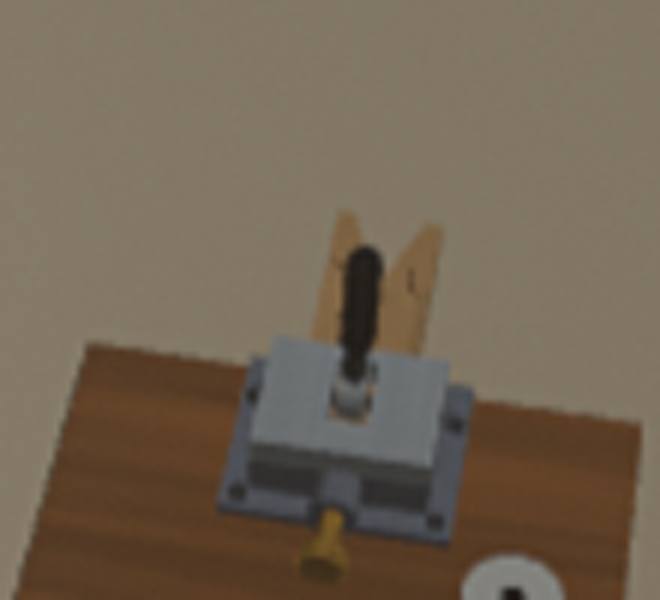

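View pics/j_top.png

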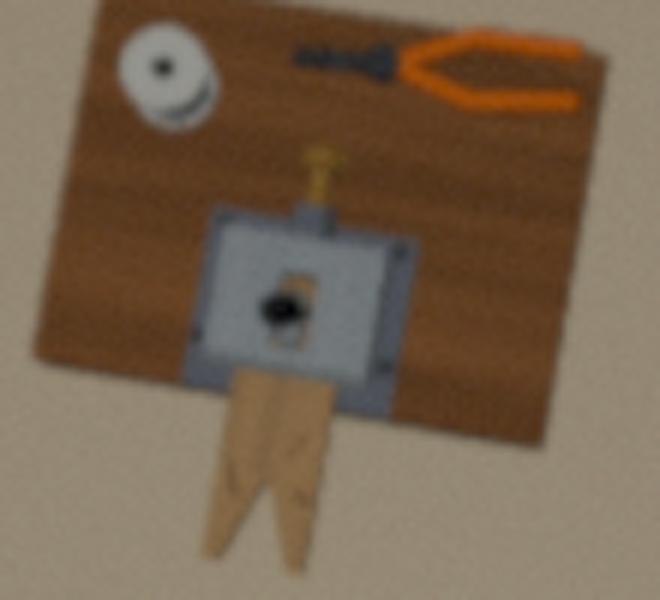

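The pin protrudes straight, with its tips at (212,560) and (297,577) in the top crop. The lever is nearly upright, and the spool and pliers haven't moved. One numeric check before handing in.

```bash
python3 - <<'E'
from h import *
u=lambda p,x,y:(np.array(p,float)+.5)/6-.5+[x,y]
B=lambda P:((P-np.r_[BC,0])@Rz(BY))+[.088,0,0]
print(B(onz("top",u([(210,562),(298,577),(233,373),(335,383)],235,140),.064)))
print(B(onz("scene",u([(345,210),(436,224)],290,150),.064)))
for ph in(85,88,90,92,95):
    p=np.radians(ph);P=blk((AX+.084*np.cos(p),0,.077+.084*np.sin(p)));print(ph,(proj("top",P)[0]-[235,140])*6+2.5)
a,b=cv2.imread("pics/top0.png"),cv2.imread("pics/top7.png")
d=cv2.absdiff(a,b).max(2)
for k,(x,y,w,h) in dict(dish=(165,225,55,55),spool=(250,140,25,25),pliers=(280,140,58,22)).items(): print(k,(d[y:y+h,x:x+w]>40).sum())
print(arm.current_width(),arm.current_force(),arm.current_t())
arm.sign_off()
E
```

```text
[[-0.0958  0.0208  0.064 ]
 [-0.0957 -0.0225  0.064 ]
 [-0.0037  0.0261  0.064 ]
 [-0.0002 -0.0237  0.064 ]]
[[-0.0939 -0.0225  0.064 ]
 [-0.093   0.0213  0.064 ]]
85 [283.2448 271.6223]
88 [281.4623 281.127 ]
90 [280.2967 287.5161]
92 [279.1513 293.9364]
95 [277.475 303.604]
dish 0
spool 0
pliers 0
0.050158019365837046 [ 0.3972 -0.7397  0.0151] 44.9667
the job is handed in; nothing more can be done
```

The bench pin is in the holder against its stop, the clamp lever is tight, and the job was handed in at about 45 s with the gripper open and clear.

- **Fitting the pin:** I laid the pin's end on the lip by feel and slid it in. It met the stop about 46.4 mm behind the mouth, where the position stalled while the force rose to about 13 N.
- **Clamping:** I pulled the lever over until it bit, near upright. A last push of 9 N moved the handle less than 0.9 mm.

**Last checks**
- **Pin depth:** the notched tips are 93–96 mm in front of the mouth, against 93.6 mm expected, and the pin sits straight.
- **Other items:** no change showed in the top view at the dish, spool or pliers.

**What disagreed**
- **Lever angle:** the scene view gives about 91–92°, but the top view suggests about 95°. Both are within 10° of upright.
- **First pull:** the force reading was unclear because the twisting grip also loaded the handle. The handle may briefly have taken more than the 8.4 N I read, so I regripped and repeated the push without turning the tool. I could not measure the cam force directly, so I can't rule out that it went over the 90 N crush limit.
- **Repeat push:** about 13 N of load along the handle built up during this push as well.

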